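Rings into the rinsing dish, cleaner bottle uncapped

TASK

Get these rings ready for cleaning: pick up the steel scoop by its handle, tip the three rings out of it into the white dish without touching them or lifting them high, and set the empty scoop back down flat on the counter, clear of the other things. Then unscrew the cap of the round bottle (leave the square one shut); one of the two bottles has a left-hand thread and nothing shows which, so if the cap will not give one way turn it the other. Lift the cap off and finish still holding it level in the gripper, straight above its bottle with at least 5 cm of air between cap and bottle; leave everything else where it stands.

Things in the scene. Friction and masses are not known exactly. Their poses are not given: they have to be found in the camera images.
- scoop_grip (a point): steel scoop, about 180 g, flat on the counter: open pan 90 mm long (x), 64 wide, walls 12 to 14 mm high, mouth at its -x end; behind it (+x) a flat-sided wooden handle 76 mm long, 12 wide (y), 18 tall, underside 18 mm up. This point: on the handle, half-way up, 85 mm in +x from the pan's centre, 27 mm above the pan's underside. Rings slide on it once tilted about 20 degrees
- scoop_mouth (a point): middle of the scoop's mouth edge, top of the pan floor, 130 mm in -x from the handle point; same axes as the scoop
- ring_1_mid (a point): gold ring, 24 mm outside, 17 mm hole, 7 mm high, lying flat in the scoop at the start; its centre
- ring_2_mid (a point): gold ring, 24 mm outside, 17 mm hole, 7 mm high, lying flat in the scoop at the start; its centre
- ring_3_mid (a point): gold ring, 24 mm outside, 17 mm hole, 7 mm high, lying flat in the scoop at the start; its centre
- dish: white porcelain dish standing on the counter, round, 124 mm across the rim, 116 mm inside, 45 mm high, floor 5 mm thick, 450 g; origin at the centre of its underside
- bottle_round: round amber glass bottle, 64 mm across, in a round holder 88 mm across screwed to the counter (fixed); origin at the centre of its underside on the counter. Shoulder at 84 mm, mouth (neck rim, 28 mm across) at 99.5 mm height
- cap_round_mid (a point): round bottle's white ribbed screw cap, 44 mm across, 34 high, 60 g; its centre, 102.5 mm above the counter when shut. Coarse thread of unknown hand: the wrong way it stops dead within 5 degrees; the right way it turns lightly without rising and comes free between 65 and 80 degrees, where it stops again and can be lifted straight off; while engaged it cannot be pulled off
- bottle_square: square amber glass bottle, 60 by 60 mm, in a square holder 84 mm wide screwed to the counter, same height and neck as the round one, thread of the opposite hand; origin at the centre of its underside
- cap_square_mid (a point): the square bottle's cap, same shape and size as the other; its centre; to be left alone
- cone_a: ivory-white acrylic ring cone, 42 mm foot, 78 mm tall; loose bystander, origin at the centre of its underside
- cone_b: the other, identical ring cone; loose bystander, origin at the centre of its underside
- ring_holder: pewter ring holder: 72 mm round foot with a slim post, 77 mm tall; loose bystander, origin at the centre of its underside
- file: steel half-round file with a wooden handle, 220 mm long along its x axis, lying flat, up to 18 mm high; loose bystander, origin at the centre of its underside
- ring_gauge: bronze ring gauge, a thick plain ring 42 mm across, 14 mm high, lying flat; loose bystander, origin at the centre of its underside
Mind the look-alikes: they are no part of the job. Leave any red or turquoise look-alike of the bottle_round alone. Of the things that look like the part that bears scoop_grip, the smaller one is meant.

How it is judged:
On the way, in this order (a step that is already met when the one before it is completed fails the run):
1. all three rings lie in the dish (horizontal distance between each of ring_1_mid, ring_2_mid, ring_3_mid and dish below 0.056 m and z of ring_1_mid in the frame of dish between 0 and 0.04 m and z of ring_2_mid in the frame of dish between 0 and 0.04 m and z of ring_3_mid in the frame of dish between 0 and 0.04 m), for 0.2 s.
2. the scoop is set down flat on the counter and let go (height (world z) of scoop_grip below 0.032 m and angle between scoop_grip's own z axis and vertical below 0.08 rad and contact force between the fingers and scoop below 0.05 N and linear speed of scoop below 0.02 m/s), for 0.2 s.
3. the round bottle's cap is held, lifted clear of its neck (z of cap_round_mid in the frame of bottle_round above 0.125 m and contact force between the fingers and cap_round above 1 N), for 0.1 s.
At the end, for the whole second after the job is handed in: The three rings lie in the upright dish; the scoop lies flat, let go, touching no other loose thing; the gripper alone holds the round bottle's cap still, within 17 deg of level, centre within 8 cm of the bottle's axis and over 165 mm up (5 cm of air above the mouth); the square cap is on (all of step 1 and all of step 2 and contact force between scoop and dish below 0.05 N and contact force between scoop and cone_a below 0.05 N and contact force between scoop and cone_b below 0.05 N and contact force between scoop and ring_holder below 0.05 N and contact force between scoop and file below 0.05 N and contact force between scoop and ring_gauge below 0.05 N and z of cap_round_mid in the frame of bottle_round above 0.165 m and horizontal distance between cap_round_mid and bottle_round below 0.08 m and angle between cap_round_mid's own z axis and vertical below 0.3 rad and contact force between the fingers and cap_round above 1 N and contact force between cap_round and bottle_round below 0.05 N and linear speed of cap_round below 0.03 m/s and angle between dish's own z axis and vertical below 0.1 rad and distance of cap_square_mid from where it was at the start of the episode below 0.006 m); the arm keeps its last pose, push and grip.
It fails at once if the gripper touches a ring (contact force between the fingers and ring_1 above 0.3 N or contact force between the fingers and ring_2 above 0.3 N or contact force between the fingers and ring_3 above 0.3 N).
It fails at once if a ring is lifted more than 25 cm above the counter (height (world z) of any of ring_1_mid, ring_2_mid, ring_3_mid above 0.25 m).
It fails at once if the dish is pushed more than 4 cm or tipped (distance of dish from where it was at the start of the episode above 0.04 m or angle between dish's own z axis and vertical above 0.3 rad).
It fails at once if a bystander is pushed more than 2 cm (distance of any of cone_a, cone_b, ring_holder, file, ring_gauge from where it was at the start of the episode above 0.02 m).
It fails at once if the square bottle's cap is lifted (distance of cap_square_mid from where it was at the start of the episode above 0.01 m).
It also fails if it takes over 61 s, if anything falls off the work surface, if the arm or the gripper's body presses on something with over 40 N, if the wrist force passes 120 N, or if a joint passes its speed limit or range.

ROBOT

A 7-joint arm with a two-finger parallel gripper is mounted at the origin on the work surface. World frame = base frame: x ahead of the robot, y to its left, z up, the work surface at z = 0. Lengths are in m, angles in rad, forces in N, time in s.
With the tool pointing down it reaches from about 0.4 to 0.85 m from the base axis. Payload 4.5 kg.
Tool frame: the origin (TCP) lies at the very end of the fingers, on their centre line; the grasp point (between the pads) lies 19 mm behind it; z points along the fingers, y is the direction in which the jaws open and shut (so a half turn about z gives the same grasp; the last joint's range is limited). The gripper opens to 85 mm and grips with 20 to 120 N. Pads are 22 mm wide; open, the fingers measure 114 mm over their backs; the gripper's body (76 mm by 85 mm) begins 54 mm behind the grasp point. The pads swing forward as they close: fully open they stand 13 mm farther back than shut.
Start: joints at [1.229, 0.689, -0.195, 1.565, 0.157, 0.902, -0.215], TCP at [0.229, -0.581, 0.231] pointing down, gripper open.
Joint ranges: [-3.01, 3.01], [-0.46, 2.08], [-1.47, 1.51], [0.13, 2.56], [-1, 4.14], [0.04, 2.09], [-2.66, 2.66]. Speed limits (rad/s): [2.57, 2.57, 3.14, 3.14, 3.14, 3.14, 3.14].

INTERFACE

Orientations are given as a unit quaternion [x, y, z, w].
In Python, from cell import ctrl, eyes gives the robot as it stands.
- The arm moves only by the tool send_rows, never from a script. Its argument "motion" is a list of rows, each a list of 2 entries, a list of its own where there are three numbers: the shift along the tool's x, y, z in cm, then the turn, a rotation vector about the tool's x, y, z in rad. In form: [[[dx, dy, dz], [ax, ay, az]], ...]. A call has 1 to 8 rows; each row is the pose to reach, as a shift and turn from the pose commanded when the call began, along the tool's axes at that moment; what a row does not reach only later rows make up. A row lasts 1/8 s, in which the tool goes at most 62.5 mm and 10.7 degrees, less where a joint would pass 70% of its speed; a pose out of reach is approached as far as the arm can. A call with a gripper value outside its range is refused whole. "fingers" is the closure, from 0 (fully open) to 1 (shut), set as the call begins (left out, the last holds). The fingers move at their own pace and stop on an object; "grip_force" is the grip in N (left out, the last holds). Time passes only in rows, so rows that repeat a pose let the fingers close. It gives the time, the measured TCP pose, the force and the opening at its end, in the units of the state.
- ctrl.observe(): the state, without advancing time (a new reading comes with each control period).
- eyes.capture(name): name is "scene" or "top" or "wrist"; returns the picture (480x640x3 uint8, red, green, blue); there is no depth.
- eyes.camera_info(name): a dict with "fx", "fy", "cx", "cy" (pixels), "R" (3x3) and "t" (3): a world point X has camera coordinates R X + t; the wrist camera has in their place "T_tool_cam" (4x4, takes a point from camera to tool coordinates, whose origin is the TCP and whose axes are the flange's). Camera axes: x right, y down, z forward; pixel columns grow to the right and rows downward; lengths in m; the calibration is good to about 2 mm. The wrist camera is an equidistant fisheye: a pixel r from the principal point sees the ray r / f radians off the axis. A picture is of the moment at which its call begins: read the wrist's pose just before it. camera_info takes no time and is no camera call.
- ctrl.finish_job(): hands the job in, once; it reports no verdict.
Trained networks look in the newest picture that a camera, given by its name, has taken for a name from the list of things; names that differ only in an ending like _2 or _b are one class to them, and where a whole thing is asked for, a point or a joint stands for the part that bears it (a point fixed in the world has none). Each returns a list of dicts, best first, with "p" (0 to 1); they miss things now and then, are a little off and sometimes report something else, mostly with a low value. They report only what shows in the picture. A call takes as long as a camera call. They do not tell look-alikes from the thing itself.
- eyes.trace(camera, name): "mask" (480x640 bool, what is visible of it).
- eyes.mark_of(camera, name): "at" ([x, y, z] in m, in world coordinates, good to about 4 mm: a listed point, or the origin of a listed thing).
The state is a dict: "clock": time; "qpos": joint angles; "dq": joint speeds; "joint_torque": joint torques, N m; "eef_pos": TCP position; "tool_rot": TCP orientation; "ft_force": force on the tool from outside, world axes, zero at the start; "torque": the same for the moment, N m; "grip_width": finger opening in m.
Only numpy, scipy, OpenCV 4.12 (cv2) and the standard library are available. Lean on these libraries where they do the work, as an engineer would, in place of code of your own. Each camera call takes 0.05 s, during which the arm holds its last target.

## Working session

There is one attempt and no reset: what is moved stays moved. The work goes in short steps, Python scripts to look and compute and a tool call to move; the robot and the scene stay as the last step left them, time stands still between calls to the robot, and variables do not carry over. Pictures are saved under pics/ and viewed, and the job is handed in when it is done.

Besides the shell and the picture viewer there is one more tool, called by a JSON object that holds its "fn" and its "kwargs". send_rows: Moves the arm, as the interface text tells. Its arguments: {"type":"object","properties":{"motion":{"type":"array"},"fingers":{"type":"number"},"grip_force":{"type":"number"}},"required":["motion"]}

```bash
mkdir -p pics; ls
python3 - <<'E'
from cell import ctrl, eyes
import cv2,numpy as np
s=ctrl.observe(); print({k:np.round(v,3) for k,v in s.items()})
for c in ("scene","top","wrist"):
    cv2.imwrite(f"pics/{c}0.png",eyes.capture(c)[:,:,::-1])
i=eyes.camera_info("top");print(i)
i=eyes.camera_info("wrist");print(i)
for c in ("top","scene"):
  for n in ["scoop_grip","scoop_mouth","ring_1_mid","dish","bottle_round","cap_round_mid","bottle_square","cap_square_mid","cone_a","ring_holder","file","ring_gauge"]:
    print(c,n,[(round(d["p"],2),np.round(d["at"],3).tolist()) for d in eyes.mark_of(c,n)])
E
```

```text
pics
{'clock': np.float64(0.0), 'qpos': array([ 1.229,  0.69 , -0.194,  1.566,  0.157,  0.902, -0.215]), 'dq': array([ 0.001, -0.   ,  0.001, -0.   , -0.   , -0.001,  0.   ]), 'joint_torque': array([ 0.0000e+00, -5.3961e+01, -1.2660e+00, -1.5854e+01,  9.0000e-03,
        9.0000e-03, -0.0000e+00]), 'eef_pos': array([ 0.229, -0.581,  0.23 ]), 'tool_rot': array([ 0.982,  0.187, -0.   , -0.001]), 'ft_force': array([-0.156,  0.155,  0.134]), 'torque': array([ 0.009, -0.006, -0.024]), 'grip_width': np.float64(0.085)}
{'fx': 443.26722762940517, 'fy': 443.26722762940517, 'cx': 317.3686636367368, 'cy': 236.78824105400184, 'R': array([[ 0.02249153, -0.99973744, -0.00437974],
       [-0.98307039, -0.02131931, -0.18198379],
       [ 0.18184264,  0.00839868, -0.98329178]]), 't': array([0.00235746, 0.518703  , 1.00704019])}
{'fx': 371.64829954431775, 'fy': 371.64829954431775, 'cx': 316.0780331715209, 'cy': 236.7087411380525, 'T_tool_cam': array([[-1.17812025e-04, -9.63840485e-01, -2.66479842e-01,
         6.80679833e-02],
       [ 9.99999989e-01, -8.88187720e-05, -1.20853027e-04,
         3.045710
[... 1212 characters left out ...]
]
scene ring_1_mid [(0.68, [0.467, 0.128, -0.0]), (0.39, [0.594, -0.026, 0.003])]
scene dish [(0.88, [0.465, -0.34, -0.002])]
scene bottle_round [(0.7, [0.306, 0.265, -0.001]), (0.7, [0.481, 0.379, 0.0]), (0.6, [0.445, 0.245, 0.004])]
scene cap_round_mid [(0.77, [0.445, 0.244, 0.103])]
scene bottle_square [(0.68, [0.648, -0.0, 0.027]), (0.64, [0.658, 0.238, 0.003])]
scene cap_square_mid [(0.75, [0.652, 0.243, 0.104])]
scene cone_a [(0.97, [0.619, 0.378, 0.0]), (0.76, [0.779, 0.115, 0.002]), (0.48, [0.589, 0.001, 0.005])]
scene ring_holder [(0.6, [0.745, -0.222, 0.002])]
scene file [(0.72, [0.386, 0.008, 0.001]), (0.26, [0.447, 0.242, 0.102])]
scene ring_gauge [(0.64, [0.467, 0.129, -0.002])]
```

View pics/top0.png

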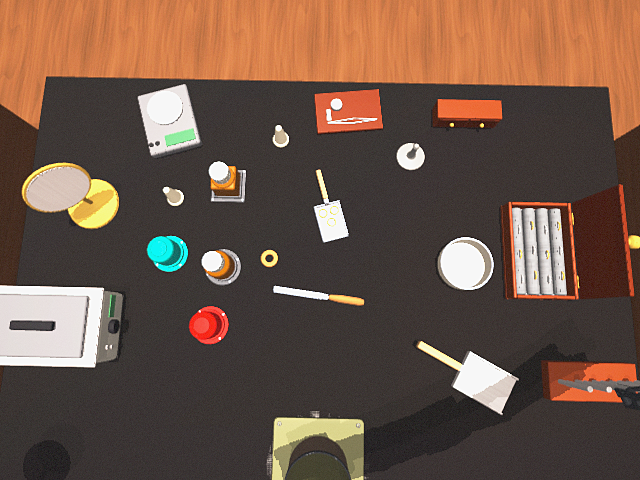

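View pics/scene0.png

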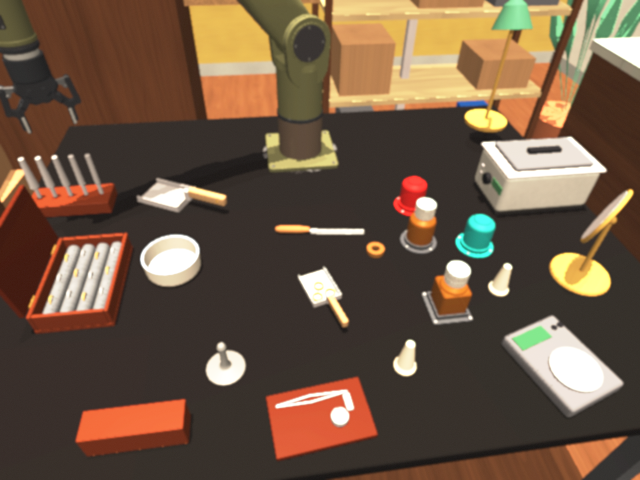

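View pics/wrist0.png

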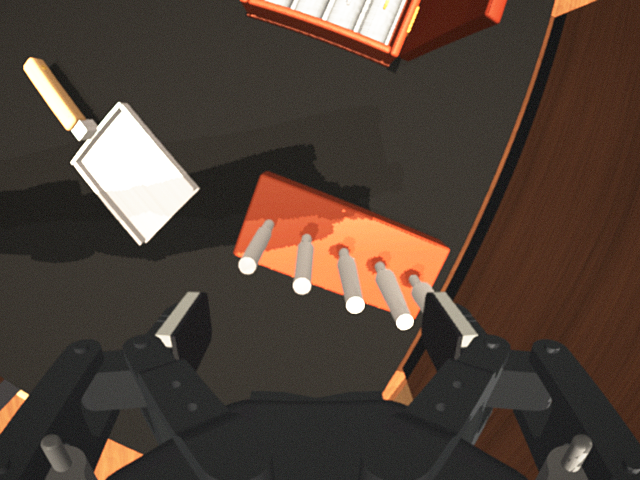

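The small scoop with the rings is at top-view pixel (330,220), with its handle at (322,187). The big scoop at (480,380) is the decoy. The dish is at (466,264). The amber round bottle is at (220,265), with red and turquoise look-alikes next to it, and the square bottle is at (228,183). The networks agree on these positions.

```bash
cat > h.py <<'E'
import numpy as np
from scipy.spatial.transform import Rotation as R
from cell import ctrl, eyes
def pose():
    s=ctrl.observe(); return np.array(s["eef_pos"]),R.from_quat(s["tool_rot"]),s
def down(psi_deg,tilt_deg=0,about='y'):
    # tool x at yaw psi, z down, then tilt about tool y
    a=np.radians(psi_deg); x=np.array([np.cos(a),np.sin(a),0]); z=np.array([0,0,-1.]); y=np.cross(z,x)
    return R.from_matrix(np.column_stack([x,y,z]))*R.from_euler(about,tilt_deg,degrees=True)
def rel(p,Rt,p0=None,R0=None):
    if p0 is None: p0,R0,_=pose()
    return np.round(R0.inv().apply(np.array(p)-p0)*100,2).tolist(), np.round((R0.inv()*Rt).as_rotvec(),3).tolist()
def st():
    p,r,s=pose(); m=r.as_matrix()
    print("t",round(float(s["clock"]),2),"p",np.round(p,4),"x-yaw",round(float(np.degrees(np.arctan2(m[1,0],m[0,0]))),1),"z",np.round(m[:,2],3),"q",np.round(s["qpos"],3),"f",np.round(s["ft_force"],1),"w",round(float(s["grip_width"]),4))
E
python3 - <<'E'
from h import *
st(); print(rel([.648,.001,.15],down(15))); print(rel([.64,.001,.25],down(15)))
E
```

```text
t 1.35 p [ 0.2294 -0.5814  0.2313] x-yaw 21.5 z [ 0. -0. -1.] q [ 1.229  0.689 -0.195  1.565  0.157  0.903 -0.215] f [0.2 0.2 0.4] w 0.0852
([60.31, -38.81, 8.13], [0.0, 0.0, 0.114])
([59.57, -39.1, -1.87], [0.0, 0.0, 0.114])
```

{"fn": "send_rows", "kwargs": {"motion": [[[3,-2,0],[0,0,0]],[[8,-5.2,0],[0,0,0.02]],[[13,-8.5,0],[0,0,0.03]],[[18,-11.7,0],[0,0,0.04]],[[23,-15,0],[0,0,0.05]],[[28,-18,0],[0,0,0.06]],[[33,-21.3,0],[0,0,0.07]],[[38,-24.5,0.5],[0,0,0.08]]], "fingers": 0}}

```text
clock: 2.35
eef_pos: [0.4944, -0.2126, 0.2268]
tool_rot: [0.989, 0.147, 0.001, 0.0]
ft_force: [0.4, -0.8, 1.5]
grip_width: 0.0851
```

Run:
```python
from h import *
st(); print(rel([.648,.001,.15],down(15)))
```

```text
t 2.35 p [ 0.4944 -0.2126  0.2268] x-yaw 16.9 z [ 0.002 -0.001 -1.   ] q [ 0.398  0.579 -0.125  1.837  0.103  0.73  -1.059] f [ 0.4 -0.8  1.5] w 0.0851
([20.9, -15.97, 7.68], [0.001, -0.001, 0.034])
```

{"fn": "send_rows", "kwargs": {"motion": [[[5,-3.8,1.5],[0,0,0.01]],[[10,-7.6,3],[0,0,0.02]],[[15,-11.5,5],[0,0,0.03]],[[18.5,-14,6.5],[0,0,0.034]],[[20.5,-15.7,7.5],[0,0,0.034]],[[20.9,-16,7.7],[0,0,0.034]],[[20.9,-16,7.7],[0,0,0.034]]]}}

```text
clock: 3.22
eef_pos: [0.6456, -0.0026, 0.1496]
tool_rot: [0.992, 0.129, -0.0, 0.001]
ft_force: [0.3, -0.6, 0.5]
grip_width: 0.0857
```

Run:
```python
from h import *
import cv2
st()
cv2.imwrite("pics/w1.png",eyes.capture("wrist")[:,:,::-1])
for n in ["scoop_grip","scoop_mouth","ring_1_mid"]:
    print(n,[(round(d["p"],2),np.round(d["at"],4).tolist()) for d in eyes.mark_of("wrist",n)])
```

```text
t 3.23 p [ 0.6456 -0.0026  0.1496] x-yaw 14.9 z [-0.001 -0.002 -1.   ] q [-0.034  0.811 -0.064  1.576  0.071  0.758 -1.441] f [ 0.3 -0.6  0.5] w 0.0857
scoop_grip [(0.63, [0.6428, 0.0057, 0.0222]), (0.19, [0.4496, 0.2444, -0.0001])]
scoop_mouth [(0.83, [0.521, -0.0293, 0.0031])]
ring_1_mid [(0.96, [0.5951, -0.0286, 0.0079])]
```

View pics/w1.png

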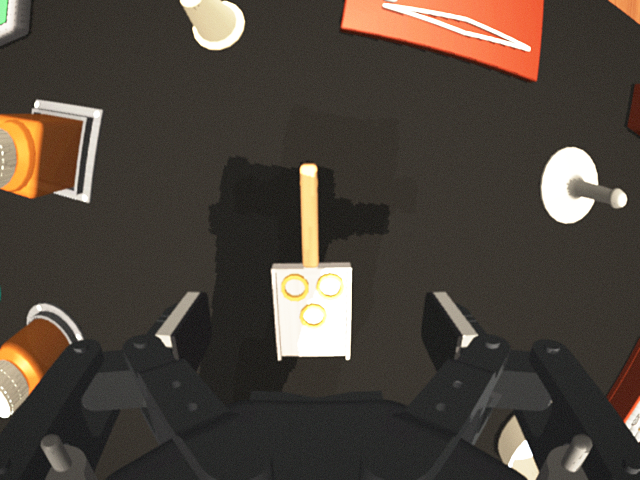

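```bash
cat >> h.py <<'E'
def wray(u,v,z,p,r):
    i=eyes.camera_info("wrist"); T=np.array(i["T_tool_cam"])
    d=np.array([u-i["cx"],v-i["cy"]]); rr=np.hypot(*d); th=rr/i["fx"]
    c=np.array([*(d/rr*np.sin(th)),np.cos(th)])
    o=p+r.apply(T[:3,3]); w=r.apply(T[:3,:3]@c); return o+w*(z-o[2])/w[2]
E
python3 - <<'E'
from h import *
p,r,s=pose()
hb=wray(311,266,.036,p,r); ht=wray(308.5,166,.036,p,r)
print(hb,ht, np.degrees(np.arctan2(*(ht-hb)[[1,0]])))
ml=wray(279,359,.014,p,r); mr=wray(348,359,.014,p,r); bl=wray(274,264,.014,p,r); br=wray(351,264,.014,p,r)
print(ml,mr,bl,br,np.linalg.norm(ml-mr),np.linalg.norm(bl-br))
m=(ml+mr)/2;b=(bl+br)/2
print(m,b,np.degrees(np.arctan2(*(b-m)[[1,0]])),np.linalg.norm(b-m))
# kinematic fit
from scipy.optimize import least_squares
P=[([0.229,-0.581,0.2313],[1.229,0.689,-0.195,1.565,0.157,0.903,-0.215],[.9823,.187,0,-.001]),
([0.4944,-0.2126,0.2268],[0.398,0.579,-0.125,1.837,0.103,0.73,-1.059],[0.989,0.147,0.001,0]),
([0.6456,-0.0026,0.1496],[-0.034,0.811,-0.064,1.576,0.071,0.758,-1.441],[0.992,0.129,0,0.001])]
import itertools
def fk(q,L,sg):
    q=np.array(q)*sg
    Rz=lambda a:R.from_euler('z',a);Ry=lambda a:R.from_euler('y',a)
    X=np.array([0,0,L[0]]);r=Rz(q[0])*Ry(q[1]);X=X+r.apply([0,0,L[1]])
    r=r*Rz(q[2])*Ry(q[3]);X=X+r.apply([0,0,L[2]]); r=r*Rz(q[4])*Ry(q[5])*Rz(q[6]);X=X+r.apply([0,0,L[3]]);return X,r
best=None
for sg in itertools.product([1,-1],repeat=3):
    S=np.array([-1,1,sg[0],1,sg[1],1,sg[2]])
    f=lambda L:np.concatenate([fk(q,L,S)[0]-p for p,q,_ in P])
    o=least_squares(f,[.35,.4,.4,.25])
    ro=[(fk(q,o.x,S)[1].inv()*R.from_quat(t)).as_rotvec().round(3) for p,q,t in P]
    print(sg,o.cost,o.x.round(3),[x.tolist() for x in ro])
E
```

```text
[ 0.62054962 -0.00564064  0.036     ] [0.69074768 0.01449329 0.036     ] 16.00374357656815
[ 0.51877296 -0.00208904  0.014     ] [ 0.53466213 -0.06186878  0.014     ] [0.60672644 0.0216574  0.014     ] [ 0.62250202 -0.03791416  0.014     ] 0.06185534431771996 0.06162498887240107
[ 0.52671754 -0.03197891  0.014     ] [ 0.61461423 -0.00812838  0.014     ] 15.181498683617356 0.09107510857639696
(1, 1, 1) 0.002318194070968911 [-0.998  0.795  0.133 -0.684] [[0.001, 0.002, 1.502], [0.001, -0.001, -2.957], [-0.003, 0.005, -2.021]]
(1, 1, -1) 0.0023181940709687734 [-0.998  0.795  0.133 -0.684] [[0.001, 0.002, 1.072], [0.0, 0.001, 1.208], [-0.004, -0.003, 1.38]]
(1, -1, 1) 0.0006233287230733428 [-0.295  0.577  0.328 -0.288] [[-0.238, 0.144, 1.688], [0.161, -0.112, -2.797], [0.085, -0.068, -1.916]]
(1, -1, -1) 0.000623328723073343 [-0.295  0.577  0.328 -0.288] [[-0.191, 0.182, 1.261], [0.014, 0.149, 1.359], [0.053, 0.087, 1.482]]
(-1, 1, 1) 0.0004524045888272106 [-0.237  0.564  0.341 -0.249] [[0.201, -0.198, 1.795], [-0.135, 0.135, -2.742], [-0.08, 0.082, -1.931]]
(-1, 1, -1) 0.00045240458882721014 [-0.237  0.564  0.341 -0.249] [[0.146, -0.223, 1.368], [-0.04, -0.143, 1.415], [-0.066, -0.084, 1.467]]
(-1, -1, 1) 0.0009409773907479704 [11.926  0.767  0.157 12.202] [[0.001, 0.002, 2.0], [0.001, -0.001, -2.594], [0.001, 0.001, -1.829]]
(-1, -1, -1) 0.0009409773907479769 [11.926  0.767  0.157 12.202] [[0.002, 0.001, 1.57], [0.0, 0.001, 1.571], [-0.001, 0.001, 1.572]]
```

Run:
```python
from h import *
from scipy.optimize import least_squares
P=[([0.2294,-0.5814,0.2313],[1.229,0.689,-0.195,1.565,0.157,0.903,-0.215]),
([0.4944,-0.2126,0.2268],[0.398,0.579,-0.125,1.837,0.103,0.73,-1.059]),
([0.6456,-0.0026,0.1496],[-0.034,0.811,-0.064,1.576,0.071,0.758,-1.441])]
S=np.array([-1,1,-1,1,-1,1,-1])
def fk(q,L):
    q=np.array(q)*S
    Rz=lambda a:R.from_euler('z',a);Ry=lambda a:R.from_euler('y',a)
    X=np.array([0,0,.35]);r=Rz(q[0])*Ry(q[1]);X=X+r.apply([L[3],0,L[0]])
    r=r*Rz(q[2])*Ry(q[3]);X=X+r.apply([L[4],0,L[1]]); r=r*Rz(q[4])*Ry(q[5])*Rz(q[6]);
    w=r.apply([0,0,L[2]]);X=X+w
    X=X+(r*R.from_euler('z',-q[6])).apply([L[5],0,0]);return X,r
o=least_squares(lambda L:np.concatenate([fk(q,L)[0]-p for p,q in P]),[.4,.4,.25,0.05,-.05,.05],xtol=1e-12,ftol=1e-14)
print(o.cost,o.x.round(3),o.fun.round(4))
```

```text
0.0006911503117088156 [ 0.651  0.348  0.447  0.082 -0.135  0.217] [-0.0097  0.0054  0.0112  0.0072  0.0093  0.0066  0.0016  0.0251 -0.0179]
```

Run:
```python
from h import *
print(rel([.651,.002,.0095],down(15.2)))
```

```text
([0.6, -0.32, 14.06], [0.001, -0.0, -0.006])
```

{"fn": "send_rows", "kwargs": {"motion": [[[0.3,-0.2,3],[0,0,0]],[[0.6,-0.3,7],[0,0,0]],[[0.6,-0.3,9.5],[0,0,0]],[[0.6,-0.3,10],[0,0,0]]]}}

```text
clock: 3.92
eef_pos: [0.6498, 0.0033, 0.048]
tool_rot: [0.992, 0.13, -0.002, 0.0]
ft_force: [-0.3, -0.4, 0.7]
grip_width: 0.0855
```

Run:
```python
from h import *
st();print(rel([.651,.002,.0095],down(15.2)))
import cv2
cv2.imwrite("pics/w2.png",eyes.capture("wrist")[:,:,::-1])
```

```text
t 3.92 p [0.6498 0.0033 0.048 ] x-yaw 14.9 z [-0.003 -0.001 -1.   ] q [-0.046  0.958 -0.056  1.604  0.084  0.585 -1.459] f [-0.3 -0.4  0.7] w 0.0855
([0.09, 0.15, 3.85], [-0.0, 0.003, -0.005])
```

View pics/w2.png

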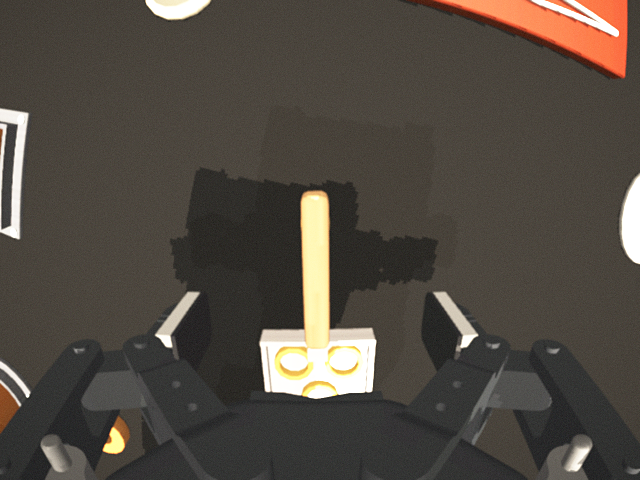

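Run:
```python
from h import *
p,r,s=pose();print(p)
for u,v,z in [(317,345,.036),(315,193,.036),(315,193,.03),(261,330,.014),(376,328,.014)]:
    w=wray(u,v,z,p,r);print(w.round(4), r.inv().apply(w-p).round(4))
```

```text
[0.65053542 0.00342137 0.04857202]
[ 0.6218 -0.0049  0.036 ] [-0.0299  0.0006  0.0126]
[0.6932 0.0151 0.036 ] [ 0.0442 -0.0002  0.0125]
[0.6923 0.0148 0.03  ] [ 0.0433 -0.0003  0.0185]
[0.6095 0.0236 0.014 ] [-0.0343 -0.0301  0.0346]
[ 0.627  -0.0372  0.014 ] [-0.0332  0.0331  0.0346]
```

{"fn": "send_rows", "kwargs": {"motion": [[[0.3,0,2],[0,0.003,-0.004]],[[0.5,0,3.5],[0,0.003,-0.004]],[[0.5,0,3.9],[0,0.003,-0.004]],[[0.5,0,3.9],[0,0.003,-0.004]]]}}

```text
clock: 4.47
eef_pos: [0.6559, 0.0057, 0.01]
tool_rot: [0.991, 0.133, 0.001, -0.0]
ft_force: [-0.2, 0.6, 0.6]
grip_width: 0.0856
```

{"fn": "send_rows", "kwargs": {"motion": [[[0,0,0],[0,0,0]],[[0,0,0],[0,0,0]],[[0,0,0],[0,0,0]],[[0,0,0],[0,0,0]],[[0,0,0],[0,0,0]],[[0,0,0],[0,0,0]]], "fingers": 1, "grip_force": 90}}

```text
clock: 5.22
eef_pos: [0.6562, 0.0056, 0.0106]
tool_rot: [0.991, 0.132, 0.002, -0.0]
ft_force: [-0.3, 0.0, 2.3]
grip_width: 0.0107
```

Run:
```python
from h import *
st()
import cv2
cv2.imwrite("pics/w3.png",eyes.capture("wrist")[:,:,::-1])
```

```text
t 5.22 p [0.6562 0.0056 0.0106] x-yaw 15.2 z [ 0.003  0.001 -1.   ] q [-0.05   1.019 -0.054  1.593  0.09   0.529 -1.461] f [-0.3  0.   2.3] w 0.0107
```

View pics/w3.png

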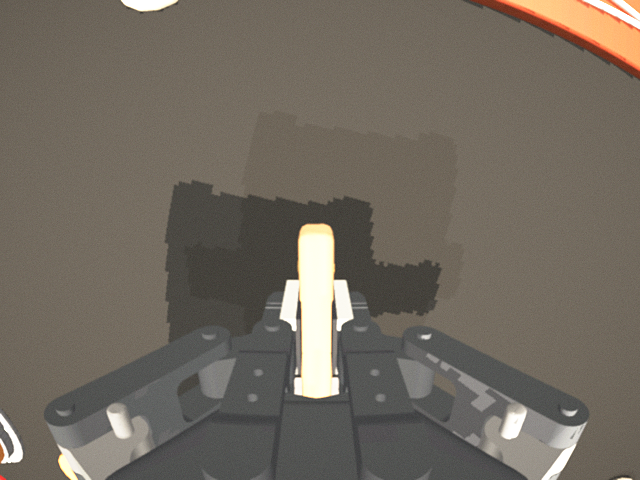

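```bash
cat >> h.py <<'E'
def plan(pts,n_each=None):
    """pts: list of (pos,R). print rel rows"""
    p0,R0,_=pose()
    for p,r in pts:
        a,b=rel(p,r,p0,R0); print([[round(x,1) for x in a],[round(x,2) for x in b]])
def pour(th,u_deg,M,dx=.130,dz=.009):
    t=np.radians(th);a=np.radians(u_deg);u=np.array([np.cos(a),np.sin(a),0]);z=np.array([0,0,1.])
    return M+u*(dx*np.cos(t)-dz*np.sin(t))+z*(dx*np.sin(t)+dz*np.cos(t)), down(u_deg,th)
E
python3 - <<'E'
from h import *
p0,R0,s=pose(); a0=15.2
plan([([p0[0],p0[1],z],down(15.2)) for z in (.02,.04,.065,.09,.1)])
D=np.array([.466,-.340,0]);ud=70
u=np.array([np.cos(np.radians(ud)),np.sin(np.radians(ud)),0])
M=D+.02*u+[0,0,.08]
pe,Re=pour(0,ud,M);print(pe)
s0=np.array([p0[0],p0[1],.1])
print("trans from lifted")
for k in range(1,15):
    f=k/14;f=(1-np.cos(np.pi*f))/2
    a,b=rel(s0+(pe-s0)*f,down(15.2+(ud-15.2)*f),s0,down(15.2));print([[round(x,1) for x in a],[round(x,2) for x in b]])
E
```

```text
[[0.0, 0.0, -0.9], [0.0, -0.0, 0.0]]
[[0.0, 0.0, -3.0], [0.0, -0.0, 0.0]]
[[0.0, 0.0, -5.5], [0.0, -0.0, 0.0]]
[[0.0, 0.0, -8.0], [0.0, -0.0, 0.0]]
[[0.0, 0.0, -8.9], [0.0, -0.0, 0.0]]
[ 0.51730302 -0.19904611  0.089     ]
trans from lifted
[[-0.2, 0.2, 0.0], [0.0, 0.0, -0.01]]
[[-0.9, 0.8, 0.1], [0.0, 0.0, -0.05]]
[[-2.0, 1.8, 0.1], [0.0, 0.0, -0.1]]
[[-3.5, 3.0, 0.2], [0.0, 0.0, -0.18]]
[[-5.3, 4.6, 0.3], [0.0, 0.0, -0.27]]
[[-7.3, 6.3, 0.4], [0.0, 0.0, -0.37]]
[[-9.4, 8.1, 0.6], [0.0, 0.0, -0.48]]
[[-11.5, 9.8, 0.7], [0.0, 0.0, -0.58]]
[[-13.5, 11.6, 0.8], [0.0, 0.0, -0.69]]
[[-15.2, 13.1, 0.9], [0.0, 0.0, -0.78]]
[[-16.7, 14.3, 1.0], [0.0, 0.0, -0.85]]
[[-17.8, 15.3, 1.1], [0.0, 0.0, -0.91]]
[[-18.5, 15.9, 1.1], [0.0, 0.0, -0.94]]
[[-18.8, 16.1, 1.1], [0.0, 0.0, -0.96]]
```

{"fn": "send_rows", "kwargs": {"motion": [[[0,0,-0.5],[0,0,0]],[[0,0,-2],[0,0,0]],[[0,0,-4],[0,0,0]],[[0,0,-6],[0,0,0]],[[0,0,-8],[0,0,0]],[[0,0,-9],[0,0,0]],[[0,0,-9.2],[0,0,0]]]}}

```text
clock: 6.15
eef_pos: [0.6563, 0.0056, 0.1033]
tool_rot: [0.991, 0.133, 0.002, -0.0]
ft_force: [-0.9, 1.4, -3.1]
grip_width: 0.0103
```

Run:
```python
from h import *
st()
import cv2
cv2.imwrite("pics/s3.png",eyes.capture("scene")[:,:,::-1])
```

```text
t 6.15 p [0.6563 0.0056 0.1033] x-yaw 15.2 z [ 0.004  0.001 -1.   ] q [-0.045  0.883 -0.064  1.573  0.077  0.684 -1.45 ] f [-0.9  1.4 -3.1] w 0.0103
```

View pics/s3.png

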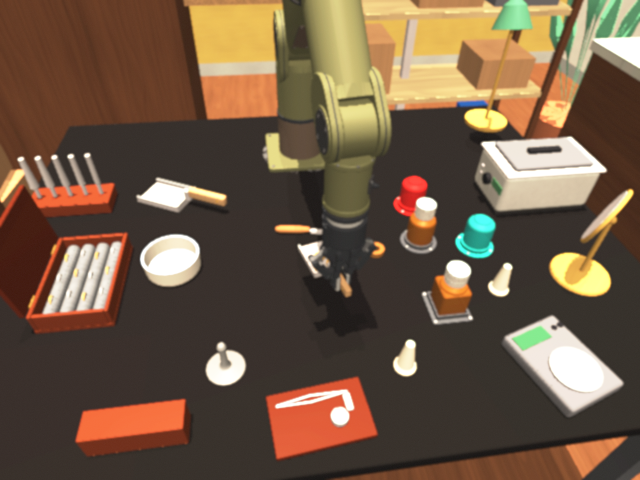

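The scoop is off the counter, with the pan visible at scene pixel (312,257) and looking level. Next I carry it to the dish.

{"fn": "send_rows", "kwargs": {"motion": [[[-0.3,0.3,0],[0,0,-0.02]],[[-0.9,0.8,0],[0,0,-0.05]],[[-2,1.8,0],[0,0,-0.1]],[[-3.5,3,0],[0,0,-0.18]],[[-5.3,4.6,0],[0,0,-0.27]],[[-7.3,6.3,0],[0,0,-0.37]],[[-9.4,8.1,0],[0,0,-0.48]],[[-11.4,9.8,0],[0,0,-0.58]]]}}

```text
clock: 7.2
eef_pos: [0.5702, -0.1205, 0.1015]
tool_rot: [0.911, 0.412, 0.001, 0.0]
ft_force: [0.4, -0.3, -2.7]
grip_width: 0.0103
```

Run:
```python
from h import *
st();p0,R0,s=pose()
print(rel([.5173,-.199,.092],down(70)))
```

```text
t 7.2 p [ 0.5702 -0.1205  0.1015] x-yaw 48.7 z [ 0.002  0.    -1.   ] q [ 0.265  0.819 -0.234  1.801  0.325  0.558 -0.896] f [ 0.4 -0.3 -2.7] w 0.0103
([-9.39, 1.21, 0.94], [0.001, -0.001, -0.372])
```

{"fn": "send_rows", "kwargs": {"motion": [[[-2.3,0.7,0.2],[0,0,-0.1]],[[-4.5,1.1,0.4],[0,0,-0.19]],[[-6.5,1.3,0.6],[0,0,-0.26]],[[-8,1.3,0.8],[0,0,-0.32]],[[-9,1.2,0.9],[0,0,-0.36]],[[-9.4,1.2,0.9],[0,0,-0.37]],[[-9.4,1.2,0.9],[0,0,-0.37]]]}}

```text
clock: 8.07
eef_pos: [0.5184, -0.1971, 0.0928]
tool_rot: [0.821, 0.571, 0.002, 0.001]
ft_force: [-0.2, 0.9, -1.7]
grip_width: 0.0103
```

Run:
```python
from h import *
st()
import cv2
for c in("scene","top","wrist"): cv2.imwrite(f"pics/{c}4.png",eyes.capture(c)[:,:,::-1])
for c in("scene","top"):
  for n in ["dish","scoop_mouth","ring_1_mid"]:
    print(c,n,[(round(d["p"],2),np.round(d["at"],4).tolist()) for d in eyes.mark_of(c,n)])
a=cv2.imread("pics/scene4.png")[180:330,80:400];b=cv2.imread("pics/top4.png")[180:330,300:620]
cv2.imwrite("pics/c4.png",cv2.resize(np.vstack([a,b]),None,fx=2,fy=2)[:600])
```

```text
t 8.07 p [ 0.5184 -0.1971  0.0928] x-yaw 69.7 z [ 0.003  0.001 -1.   ] q [ 0.475  0.817 -0.328  1.889  0.496  0.513 -0.549] f [-0.2  0.9 -1.7] w 0.0103
scene dish [(0.96, [0.4659, -0.3424, -0.0048]), (0.57, [0.515, -0.2082, 0.1094])]
scene scoop_mouth [(0.98, [0.4703, -0.3267, 0.0848]), (0.63, [0.1653, -0.4412, 0.0056])]
scene ring_1_mid []
top dish [(0.7, [0.4627, -0.3366, 0.0013])]
top scoop_mouth [(0.74, [0.4681, -0.3247, 0.0793]), (0.64, [0.4627, -0.338, -0.0006])]
top ring_1_mid [(0.51, [0.5073, -0.2701, 0.0855])]
```

View pics/c4.png

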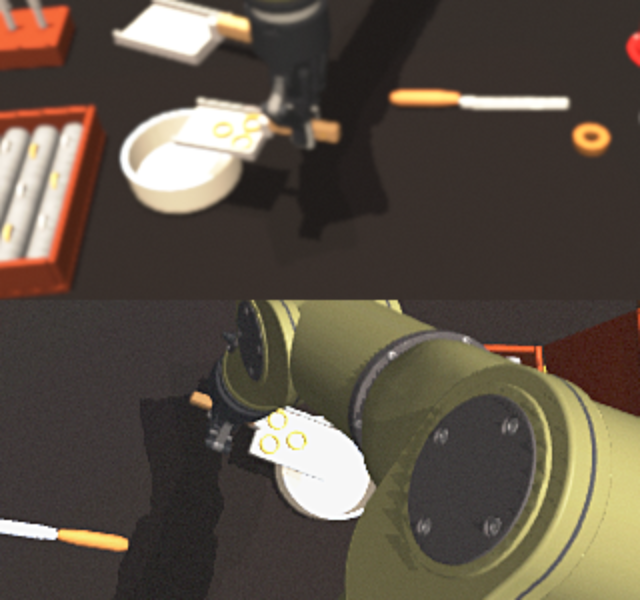

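View pics/wrist4.png

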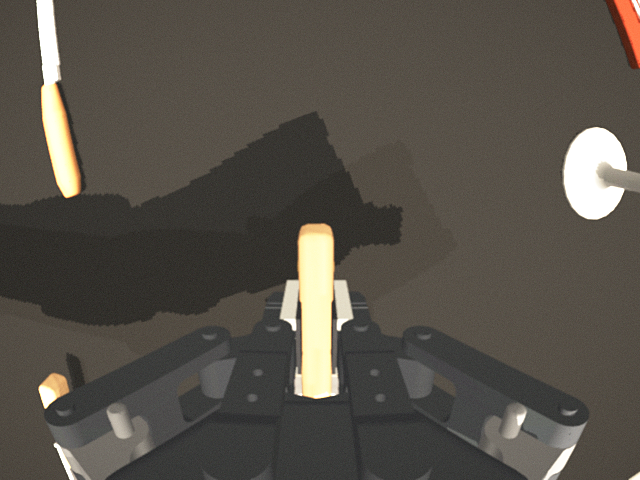

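Run:
```python
from h import *
p0,R0,s=pose()
u=np.array([np.cos(np.radians(69.7)),np.sin(np.radians(69.7)),0])
# mouth currently assumed at p0-0.13u-.009z
Mc=p0-.13*u-np.array([0,0,.009]);print(Mc)
M0=np.array([.4655,-.340,.0])+.018*u
for th,z in [(3,.08),(6,.076),(10,.072),(14,.07),(18,.068),(21,.067),(24,.066),(27,.066),(30,.066),(33,.066),(37,.066),(41,.066),(45,.066)]:
    p,r=pour(th,69.7,M0+[0,0,z]); a,b=rel(p,r,p0,R0); print(th,p.round(3),[[round(x,1) for x in a],[round(x,2) for x in b]])
```

```text
[ 0.47326377 -0.31891801  0.08375517]
3 [ 0.517 -0.202  0.096] [[-0.5, 0.0, -0.3], [0.0, 0.05, -0.0]]
6 [ 0.516 -0.203  0.099] [[-0.6, 0.0, -0.6], [0.0, 0.1, -0.0]]
10 [ 0.516 -0.205  0.103] [[-0.8, 0.0, -1.1], [0.0, 0.17, -0.0]]
14 [ 0.515 -0.207  0.11 ] [[-1.1, 0.0, -1.7], [0.0, 0.24, -0.0]]
18 [ 0.514 -0.21   0.117] [[-1.4, 0.0, -2.4], [0.0, 0.31, 0.0]]
21 [ 0.513 -0.212  0.122] [[-1.6, 0.0, -2.9], [0.0, 0.36, 0.0]]
24 [ 0.512 -0.215  0.127] [[-1.9, 0.0, -3.4], [0.0, 0.42, 0.0]]
27 [ 0.511 -0.218  0.133] [[-2.3, 0.0, -4.0], [0.0, 0.47, 0.0]]
30 [ 0.509 -0.222  0.139] [[-2.6, 0.0, -4.6], [0.0, 0.52, 0.0]]
33 [ 0.508 -0.225  0.144] [[-3.0, 0.0, -5.2], [0.0, 0.57, 0.0]]
37 [ 0.506 -0.231  0.151] [[-3.6, 0.0, -5.9], [0.0, 0.64, 0.0]]
41 [ 0.504 -0.237  0.158] [[-4.2, 0.0, -6.5], [0.0, 0.71, 0.0]]
45 [ 0.501 -0.243  0.164] [[-4.9, 0.0, -7.2], [0.0, 0.78, 0.0]]
```

{"fn": "send_rows", "kwargs": {"motion": [[[-0.1,0,-0.3],[0,0.05,0]],[[-0.3,0,-0.6],[0,0.1,0]],[[-0.5,0,-1.1],[0,0.17,0]],[[-0.7,0,-1.7],[0,0.24,0]],[[-1,0,-2.4],[0,0.31,0]],[[-1.2,0,-2.9],[0,0.36,0]],[[-1.5,0,-3.4],[0,0.42,0]],[[-1.9,0,-4],[0,0.47,0]]]}}

```text
clock: 9.52
eef_pos: [0.5111, -0.2158, 0.1325]
tool_rot: [0.798, 0.555, 0.193, -0.133]
ft_force: [-0.4, -0.1, -2.4]
grip_width: 0.0104
```

Run:
```python
from h import *
st()
import cv2
for c in("scene","top"): cv2.imwrite(f"pics/{c}5.png",eyes.capture(c)[:,:,::-1])
a=cv2.imread("pics/scene5.png")[180:330,80:400];b=cv2.imread("pics/top5.png")[180:330,300:620]
cv2.imwrite("pics/c5.png",cv2.resize(np.vstack([a,b]),None,fx=2,fy=2)[:600])
```

```text
t 9.53 p [ 0.5111 -0.2158  0.1325] x-yaw 69.7 z [ 0.16   0.426 -0.89 ] q [ 1.028  0.945 -0.814  1.79   0.262  0.66  -0.112] f [-0.4 -0.1 -2.4] w 0.0104
```

View pics/c5.png

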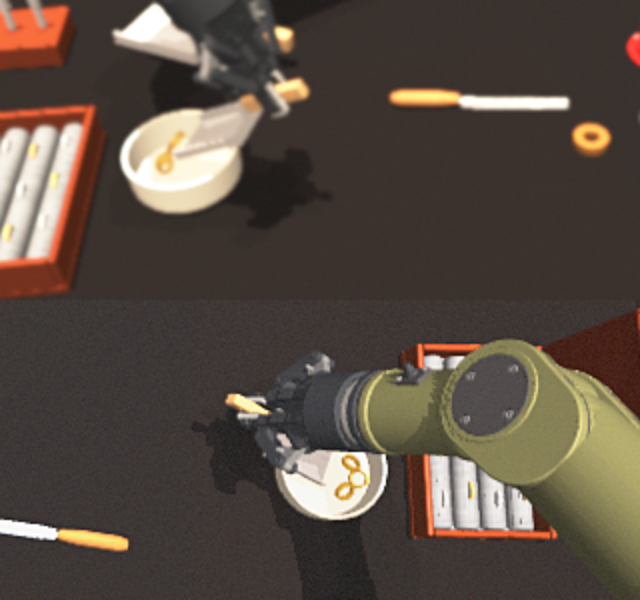

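{"fn": "send_rows", "kwargs": {"motion": [[[0,0,0],[0,0.03,0]],[[0,0,0],[0,0.05,0]],[[0,0,0],[0,0.05,0]]]}}

```text
clock: 10.0
eef_pos: [0.5113, -0.2151, 0.1323]
tool_rot: [0.793, 0.552, 0.212, -0.147]
ft_force: [-0.4, -0.4, -1.4]
grip_width: 0.0101
```

Run:
```python
from h import *
st()
import cv2
for c in("scene","top"): cv2.imwrite(f"pics/{c}6.png",eyes.capture(c)[:,:,::-1])
print([(round(d["p"],2),np.round(d["at"],4).tolist()) for d in eyes.mark_of("top","ring_1_mid")])
a=cv2.imread("pics/scene6.png")[230:290,130:240];b=cv2.imread("pics/top6.png")[230:290,425:535]
cv2.imwrite("pics/c6.png",cv2.resize(np.vstack([a,b]),None,fx=5,fy=5)[:600])
```

```text
t 10.0 p [ 0.5113 -0.2151  0.1323] x-yaw 69.7 z [ 0.175  0.467 -0.867] q [ 1.064  0.975 -0.848  1.779  0.245  0.674 -0.079] f [-0.4 -0.4 -1.4] w 0.0101
[(0.53, [0.4645, -0.3774, 0.0104]), (0.44, [0.6209, 0.3723, -0.0028])]
```

View pics/c6.png

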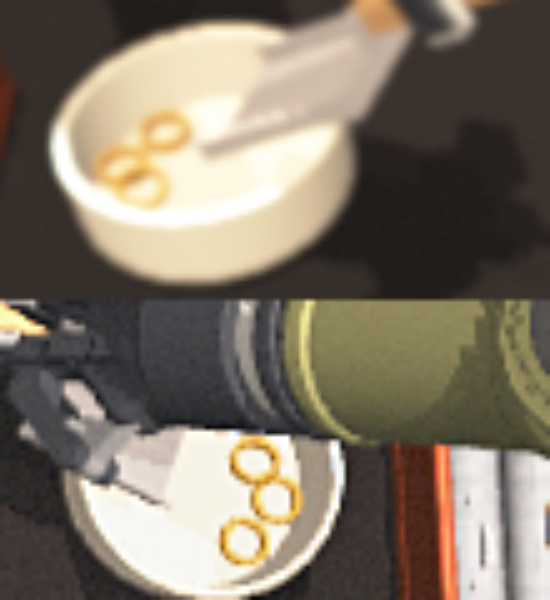

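All three rings are in the dish, at scene crop pixels (165,130), (122,165) and (145,187), and the scoop is empty. Now I retreat, level the scoop and set it down on free counter near (0.58,-0.03).

Run:
```python
from h import *
p0,R0,s=pose()
G=np.array([.58,-.03,.06])
for p,th in [((.513,-.208,.15),28),((.518,-.195,.165),24),((.525,-.175,.165),18),((.535,-.15,.15),12),((.547,-.12,.13),6),((.56,-.085,.11),2),((.573,-.05,.09),0),((.58,-.03,.075),0)]:
    a,b=rel(p,down(69.7,th),p0,R0); print([[round(x,1) for x in a],[round(x,2) for x in b]])
```

```text
[[1.4, -0.1, -1.2], [0.0, -0.03, 0.0]]
[[3.4, -0.1, -1.8], [0.0, -0.1, 0.0]]
[[5.2, -0.1, -0.7], [0.0, -0.21, 0.0]]
[[6.8, -0.1, 1.9], [0.0, -0.31, 0.0]]
[[8.6, 0.0, 5.3], [0.0, -0.42, 0.0]]
[[10.8, 0.0, 8.9], [0.0, -0.49, 0.0]]
[[13.1, 0.0, 12.5], [0.0, -0.52, 0.0]]
[[14.2, -0.0, 14.8], [0.0, -0.52, 0.0]]
```

{"fn": "send_rows", "kwargs": {"motion": [[[0.7,0,-0.6],[0,0,0]],[[1.4,0,-1.2],[0,-0.03,0]],[[3.4,0,-1.8],[0,-0.1,0]],[[5.2,0,-0.7],[0,-0.21,0]],[[6.8,0,1.9],[0,-0.31,0]],[[8.6,0,5.3],[0,-0.42,0]],[[10.8,0,8.9],[0,-0.49,0]],[[13.1,0,12.5],[0,-0.52,0]]]}}

```text
clock: 11.15
eef_pos: [0.5744, -0.0456, 0.091]
tool_rot: [0.82, 0.573, 0.003, 0.002]
ft_force: [-0.2, -0.7, -2.0]
grip_width: 0.0102
```

{"fn": "send_rows", "kwargs": {"motion": [[[0.6,0,2],[0,0,0]],[[0.6,0,2.5],[0,0,0]],[[0.6,0,2.5],[0,0,0]]]}}

```text
clock: 11.52
eef_pos: [0.5748, -0.0451, 0.0653]
tool_rot: [0.821, 0.571, 0.001, 0.001]
ft_force: [0.1, -0.0, -1.1]
grip_width: 0.0102
```

Run:
```python
from h import *
st();p,r,s=pose(); print(rel([.58,-.03,.02],down(69.7)))
import cv2
for c in("scene","top"): cv2.imwrite(f"pics/{c}7.png",eyes.capture(c)[:,:,::-1])
a=cv2.imread("pics/scene7.png")[170:330,80:400];b=cv2.imread("pics/top7.png")[180:330,250:570]
cv2.imwrite("pics/c7.png",cv2.resize(np.vstack([a,b]),None,fx=1.9,fy=1.9)[:600])
```

```text
t 11.53 p [ 0.5748 -0.0451  0.0653] x-yaw 69.6 z [ 0.003  0.    -1.   ] q [ 0.168  0.877 -0.292  1.834  0.482  0.498 -0.809] f [ 0.1 -0.  -1.1] w 0.0102
([1.59, -0.05, 4.53], [0.003, -0.001, -0.002])
```

View pics/c7.png

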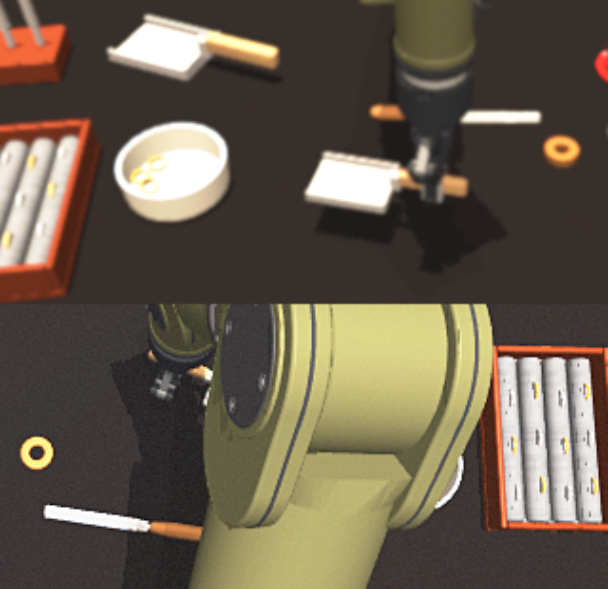

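{"fn": "send_rows", "kwargs": {"motion": [[[0.5,0,1.5],[0.003,0,0]],[[1,0,3],[0.003,0,0]],[[1,0,4.2],[0.003,0,0]],[[1,0,4.8],[0.003,0,0]],[[1,0,5.1],[0.003,0,0]],[[1,0,5.3],[0.003,0,0]]]}}

```text
clock: 12.38
eef_pos: [0.5787, -0.0353, 0.0116]
tool_rot: [0.821, 0.571, 0.001, -0.001]
ft_force: [-1.1, -1.1, -1.0]
grip_width: 0.0101
```

Run:
```python
from h import *
st()
```

```text
t 12.38 p [ 0.5787 -0.0353  0.0116] x-yaw 69.7 z [ 0.     0.002 -1.   ] q [ 0.121  0.967 -0.24   1.83   0.514  0.406 -0.851] f [-1.1 -1.1 -1. ] w 0.0101
```

{"fn": "send_rows", "kwargs": {"motion": [[[0,0,0.15],[0,0,0]],[[0,0,0.15],[0,0,0]]]}}

```text
clock: 12.62
eef_pos: [0.5788, -0.0352, 0.0106]
tool_rot: [0.821, 0.571, 0.001, -0.0]
ft_force: [-0.2, 0.6, 1.1]
grip_width: 0.0104
```

{"fn": "send_rows", "kwargs": {"motion": [[[0,0,0],[0,0,0]],[[0,0,0],[0,0,0]],[[0,0,0],[0,0,0]],[[0,0,0],[0,0,0]],[[0,0,0],[0,0,0]]], "fingers": 0}}

```text
clock: 13.25
eef_pos: [0.5785, -0.0351, 0.0101]
tool_rot: [0.821, 0.571, 0.001, -0.001]
ft_force: [0.5, -0.4, 0.6]
grip_width: 0.0854
```

{"fn": "send_rows", "kwargs": {"motion": [[[0,0,-2],[0,0,0]],[[0,0,-5],[0,0,0]],[[0,0,-10],[0,0,0]],[[0,0,-15],[0,0,0]],[[0,0,-17],[0,0,0]]]}}

```text
clock: 13.88
eef_pos: [0.5799, -0.0353, 0.1832]
tool_rot: [0.821, 0.571, 0.003, 0.001]
ft_force: [-0.5, -0.1, -0.0]
grip_width: 0.0851
```

Run:
```python
from h import *
st()
import cv2
for c in("scene","top","wrist"): cv2.imwrite(f"pics/{c}8.png",eyes.capture(c)[:,:,::-1])
for n in ["scoop_grip","bottle_round","cap_round_mid","bottle_square"]:
  for c in ("scene","top"):
    print(c,n,[(round(d["p"],2),np.round(d["at"],4).tolist()) for d in eyes.mark_of(c,n)])
```

```text
t 13.88 p [ 0.5799 -0.0353  0.1832] x-yaw 69.7 z [ 0.005  0.002 -1.   ] q [ 0.217  0.711 -0.403  1.749  0.381  0.754 -0.734] f [-0.5 -0.1 -0. ] w 0.0851
scene scoop_grip [(0.96, [0.2476, -0.2777, 0.0374]), (0.69, [0.5745, -0.046, 0.0276])]
top scoop_grip [(0.96, [0.5733, -0.0427, 0.0232])]
scene bottle_round [(0.8, [0.3074, 0.2659, -0.0033]), (0.66, [0.481, 0.376, 0.0014]), (0.59, [0.445, 0.2478, 0.0007]), (0.29, [0.4324, -0.3672, 0.006])]
top bottle_round [(0.94, [0.3073, 0.2652, 0.0016]), (0.82, [0.444, 0.243, -0.001])]
scene cap_round_mid [(0.7, [0.4451, 0.2463, 0.0995])]
top cap_round_mid [(0.86, [0.4473, 0.2397, 0.1043])]
scene bottle_square [(0.61, [0.4658, -0.3398, -0.0038]), (0.59, [0.6542, 0.2379, 0.0003]), (0.57, [0.4452, 0.2432, 0.0038])]
top bottle_square [(0.82, [0.6513, 0.2428, -0.001])]
```

View pics/scene8.png

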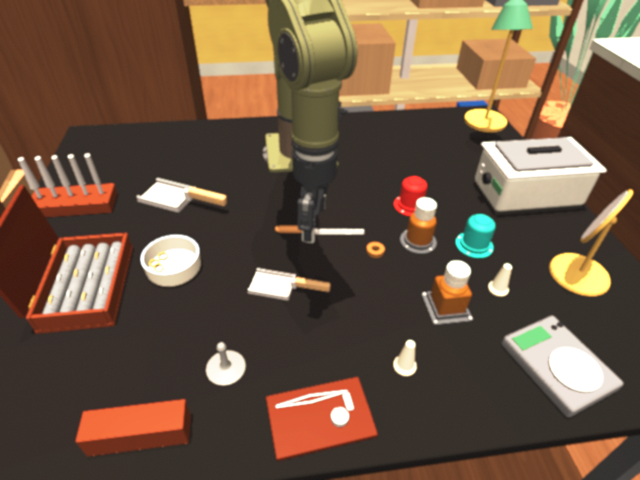

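View pics/wrist8.png

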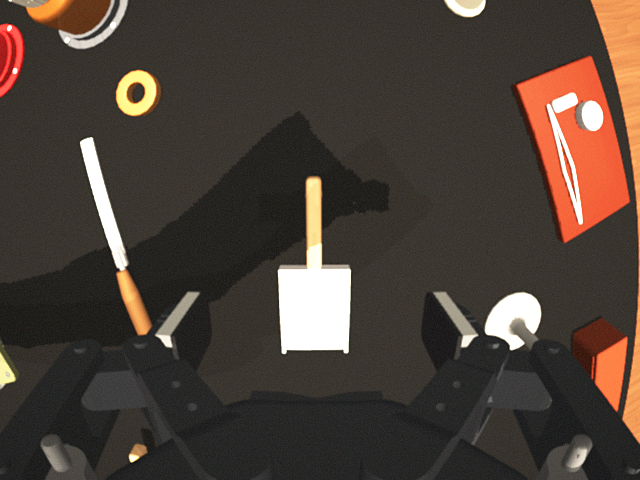

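The scoop lies flat and clear at (0.575,-0.045), with its pan at scene pixel (273,284). Next is the round bottle, whose cap is at scene pixel (425,210).

Run:
```python
from h import *
p0,R0,s=pose()
for f in [.1,.25,.42,.6,.77,.9,1]:
    a,b=rel(p0+(np.array([.446,.243,.2])-p0)*f,down(69.7+45*f),p0,R0);print([[round(x,1) for x in a],[round(x,2) for x in b]])
```

```text
[[2.1, -2.2, -0.2], [-0.0, -0.0, -0.08]]
[[5.4, -5.5, -0.5], [-0.0, -0.0, -0.2]]
[[9.0, -9.3, -0.8], [-0.0, -0.0, -0.33]]
[[12.9, -13.2, -1.2], [-0.0, -0.0, -0.47]]
[[16.6, -17.0, -1.5], [-0.0, -0.0, -0.6]]
[[19.4, -19.9, -1.8], [-0.0, -0.0, -0.71]]
[[21.5, -22.1, -2.0], [-0.0, -0.0, -0.79]]
```

{"fn": "send_rows", "kwargs": {"motion": [[[2.1,-2.2,-0.2],[0,0,-0.08]],[[5.4,-5.5,-0.5],[0,0,-0.2]],[[9,-9.3,-0.8],[0,0,-0.33]],[[12.9,-13.2,-1.2],[0,0,-0.47]],[[16.6,-17,-1.5],[0,0,-0.6]],[[19.4,-19.9,-1.8],[0,0,-0.71]],[[21.5,-22.1,-2],[0,0,-0.79]],[[21.5,-22.1,-2],[0,0,-0.79]]]}}

```text
clock: 15.42
eef_pos: [0.4448, 0.2459, 0.2009]
tool_rot: [0.536, 0.844, 0.002, -0.001]
ft_force: [0.2, 0.5, -0.4]
grip_width: 0.0852
```

{"fn": "send_rows", "kwargs": {"motion": [[[0,0,0],[0,0,0]],[[0,0,0],[0,0,0]]]}}

```text
clock: 15.68
eef_pos: [0.4467, 0.2413, 0.2003]
tool_rot: [0.539, 0.842, 0.0, -0.0]
ft_force: [0.5, -0.1, -0.8]
grip_width: 0.0852
```

Run:
```python
from h import *
st()
import cv2
cv2.imwrite("pics/w9.png",eyes.capture("wrist")[:,:,::-1])
for n in ["bottle_round","cap_round_mid"]:
    print(n,[(round(d["p"],2),np.round(d["at"],4).tolist()) for d in eyes.mark_of("wrist",n)])
m=eyes.trace("wrist","cap_round_mid")
for d in m:
    ys,xs=np.nonzero(d["mask"]);print(d["p"],xs.mean(),ys.mean(),xs.min(),xs.max(),ys.min(),ys.max())
```

```text
t 15.68 p [0.4467 0.2413 0.2003] x-yaw 114.8 z [ 0.  0. -1.] q [-0.218  0.635 -0.593  1.937  0.523  0.726 -0.69 ] f [ 0.5 -0.1 -0.8] w 0.0852
bottle_round [(0.88, [0.3062, 0.2633, 0.0002]), (0.74, [0.4759, 0.3811, -0.0013]), (0.73, [0.4473, 0.2418, 0.0035])]
cap_round_mid [(0.84, [0.4451, 0.2434, 0.0978])]
0.78 317.28293269230767 237.64711538461538 282 352 200 275
```

View pics/w9.png

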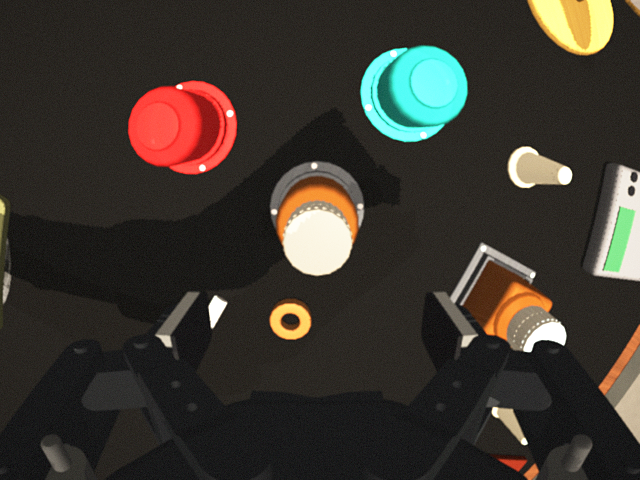

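Run:
```python
from h import *
p,r,s=pose()
for u,v,z in [(318,240,.1195),(283,240,.1195),(353,240,.1195),(318,275,.1195)]: print(wray(u,v,z,p,r).round(4), r.inv().apply(wray(u,v,z,p,r)-p).round(4))
```

```text
[0.4468 0.2458 0.1195] [0.003  0.0018 0.0811]
[0.4269 0.2366 0.1195] [ 0.003  -0.0202  0.081 ]
[0.4668 0.2551 0.1195] [0.0029 0.0239 0.0811]
[0.4568 0.2245 0.1195] [-0.0206  0.0019  0.081 ]
```

{"fn": "send_rows", "kwargs": {"motion": [[[0.2,0.1,3],[0,0,0]],[[0.2,0.1,5],[0,0,0]],[[0.2,0.1,5.5],[0,0,0]],[[0.2,0.1,5.5],[0,0,0]]]}}

```text
clock: 16.38
eef_pos: [0.4463, 0.2453, 0.1458]
tool_rot: [0.538, 0.843, 0.001, -0.0]
ft_force: [-0.2, 1.5, 0.3]
grip_width: 0.0854
```

Run:
```python
from h import *
st()
import cv2
p,r,s=pose()
cv2.imwrite("pics/w10.png",eyes.capture("wrist")[:,:,::-1])
for n in ["cap_round_mid"]:
    print(n,[(round(d["p"],2),np.round(d["at"],4).tolist()) for d in eyes.mark_of("wrist",n)])
for u,v,z in [(318,300,.1195)]: print(wray(u,v,z,p,r).round(4), r.inv().apply(wray(u,v,z,p,r)-p).round(4))
```

```text
t 16.38 p [0.4463 0.2453 0.1458] x-yaw 114.9 z [ 0.     0.002 -1.   ] q [-0.275  0.715 -0.52   1.984  0.612  0.6   -0.772] f [-0.2  1.5  0.3] w 0.0854
cap_round_mid [(0.79, [0.4469, 0.2451, 0.0989])]
[0.4531 0.2345 0.1195] [-0.0127  0.0016  0.0263]
```

View pics/w10.png

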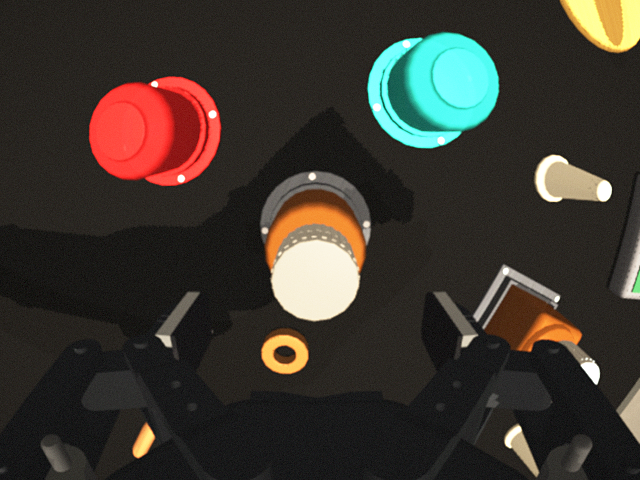

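Run:
```python
from h import *
p,r,s=pose();print(p)
for u,v,z in [(315,278,.1195),(271,278,.1195),(359,278,.1195),(315,320,.1195),(315,236,.1195)]: print(wray(u,v,z,p,r).round(4), r.inv().apply(wray(u,v,z,p,r)-p).round(4))
```

```text
[0.44657722 0.2456139  0.14633493]
[0.4471 0.2448 0.1195] [-0.001   0.0001  0.0268]
[0.4275 0.2356 0.1195] [-0.0011 -0.0216  0.0268]
[0.4669 0.2539 0.1195] [-0.0011  0.0219  0.0269]
[0.457  0.2236 0.1195] [-0.0244  0.0001  0.0268]
[0.4381 0.2642 0.1195] [0.0204 0.0001 0.0269]
```

{"fn": "send_rows", "kwargs": {"motion": [[[-0.1,0,2],[0,0.002,0]],[[-0.1,0,4],[0,0.002,0]],[[-0.1,0,5.2],[0,0.002,0]],[[-0.1,0,5.5],[0,0.002,0]],[[-0.1,0,5.5],[0,0.002,0]]]}}

```text
clock: 17.1
eef_pos: [0.4468, 0.2447, 0.091]
tool_rot: [0.538, 0.843, 0.002, -0.001]
ft_force: [-0.2, -0.5, 0.2]
grip_width: 0.0853
```

{"fn": "send_rows", "kwargs": {"motion": [[[0,0,0],[0,0,0]],[[0,0,0],[0,0,0]],[[0,0,0],[0,0,0]],[[0,0,0],[0,0,0]],[[0,0,0],[0,0,0]]], "fingers": 1, "grip_force": 50}}

```text
clock: 17.73
eef_pos: [0.4467, 0.2445, 0.0912]
tool_rot: [0.538, 0.843, 0.002, -0.001]
ft_force: [-1.4, -1.4, 6.2]
grip_width: 0.0427
```

Run:
```python
from h import *
st(); print(np.round(pose()[2]["torque"],2))
```

```text
t 17.73 p [0.4467 0.2445 0.0912] x-yaw 114.9 z [-0.     0.004 -1.   ] q [-0.332  0.799 -0.425  2.021  0.707  0.467 -0.854] f [-1.4 -1.4  6.2] w 0.0427
[-0.16  0.23 -0.03]
```

{"fn": "send_rows", "kwargs": {"motion": [[[0,0,0],[0,0,-0.05]],[[0,0,0],[0,0,-0.1]],[[0,0,0],[0,0,-0.13]],[[0,0,0],[0,0,-0.13]]]}}

```text
clock: 18.23
eef_pos: [0.446, 0.2444, 0.0912]
tool_rot: [0.483, 0.876, 0.001, -0.002]
ft_force: [-2.2, 0.1, 7.8]
grip_width: 0.0425
```

Run:
```python
from h import *
st(); print(np.round(pose()[2]["torque"],2))
```

```text
t 18.23 p [0.446  0.2444 0.0912] x-yaw 122.2 z [-0.002  0.004 -1.   ] q [-0.311  0.804 -0.46   2.02   0.744  0.486 -0.763] f [-2.2  0.1  7.8] w 0.0425
[-0.17  0.68 -0.81]
```

About 0.8 N m of resistance turning counterclockwise, so it looks like a dead stop. I'll try the other way.

{"fn": "send_rows", "kwargs": {"motion": [[[0,0,0],[0,0,0.08]],[[0,0,0],[0,0,0.16]],[[0,0,0],[0,0,0.24]],[[0,0,0],[0,0,0.3]],[[0,0,0],[0,0,0.3]]]}}

```text
clock: 18.85
eef_pos: [0.447, 0.2439, 0.0912]
tool_rot: [0.608, 0.794, 0.001, -0.001]
ft_force: [-0.2, -0.9, 6.4]
grip_width: 0.0429
```

Run:
```python
from h import *
st(); print(np.round(pose()[2]["torque"],2))
```

```text
t 18.85 p [0.447  0.2439 0.0912] x-yaw 105.1 z [ 0.     0.003 -1.   ] q [-0.358  0.792 -0.38   2.022  0.654  0.446 -0.972] f [-0.2 -0.9  6.4] w 0.0429
[-0.37  0.03  0.07]
```

Clockwise turns lightly (0.07 N m), so this is the left-hand thread. I keep going that way.

{"fn": "send_rows", "kwargs": {"motion": [[[0,0,0],[0,0,0.12]],[[0,0,0],[0,0,0.24]],[[0,0,0],[0,0,0.36]],[[0,0,0],[0,0,0.48]],[[0,0,0],[0,0,0.6]],[[0,0,0],[0,0,0.72]],[[0,0,0],[0,0,0.8]],[[0,0,0],[0,0,0.8]]]}}

```text
clock: 19.85
eef_pos: [0.4465, 0.2439, 0.0912]
tool_rot: [0.869, 0.495, 0.0, -0.001]
ft_force: [-0.4, -1.5, 6.3]
grip_width: 0.0428
```

Run:
```python
from h import *
st(); print(np.round(pose()[2]["torque"],2))
```

```text
t 19.85 p [0.4465 0.2439 0.0912] x-yaw 59.3 z [-0.     0.003 -1.   ] q [-0.476  0.774 -0.185  2.029  0.359  0.368 -1.482] f [-0.4 -1.5  6.3] w 0.0428
[-0.33  0.23  0.02]
```

{"fn": "send_rows", "kwargs": {"motion": [[[0,0,0],[0,0,0.08]],[[0,0,0],[0,0,0.16]],[[0,0,0],[0,0,0.24]],[[0,0,0],[0,0,0.32]],[[0,0,0],[0,0,0.32]]]}}

```text
clock: 20.48
eef_pos: [0.4468, 0.2445, 0.0912]
tool_rot: [0.937, 0.351, 0.001, -0.002]
ft_force: [0.2, -0.7, 5.0]
grip_width: 0.0427
```

Run:
```python
from h import *
st(); print(np.round(pose()[2]["torque"],2))
```

```text
t 20.48 p [0.4468 0.2445 0.0912] x-yaw 41.0 z [ 0.     0.004 -1.   ] q [-0.519  0.772 -0.115  2.03   0.228  0.349 -1.67 ] f [ 0.2 -0.7  5. ] w 0.0427
[-0.17  0.08 -0.06]
```

{"fn": "send_rows", "kwargs": {"motion": [[[0,0,0],[0,0,0.06]],[[0,0,0],[0,0,0.12]],[[0,0,0],[0,0,0.12]]]}}

```text
clock: 20.85
eef_pos: [0.4478, 0.2443, 0.0912]
tool_rot: [0.956, 0.294, 0.001, -0.002]
ft_force: [1.7, -1.9, 6.1]
grip_width: 0.0428
```

Run:
```python
from h import *
st(); print(np.round(pose()[2]["torque"],2))
```

```text
t 20.85 p [0.4478 0.2443 0.0912] x-yaw 34.2 z [ 0.002  0.004 -1.   ] q [-0.535  0.772 -0.088  2.03   0.178  0.343 -1.74 ] f [ 1.7 -1.9  6.1] w 0.0428
[-0.37 -0.41  0.47]
```

Torque is rising at 81°, so this is the end stop. Now I lift gently.

{"fn": "send_rows", "kwargs": {"motion": [[[0,0,-0.3],[0,0,-0.02]],[[0,0,-0.8],[0,0,-0.02]],[[0,0,-1.3],[0,0,-0.02]]]}}

```text
clock: 21.22
eef_pos: [0.446, 0.2445, 0.1036]
tool_rot: [0.953, 0.303, -0.0, -0.002]
ft_force: [-0.2, 0.4, -1.8]
grip_width: 0.0423
```

Run:
```python
from h import *
st(); print(np.round(pose()[2]["torque"],2))
import cv2
cv2.imwrite("pics/s11.png",eyes.capture("scene")[150:310,330:530,::-1].repeat(3,0).repeat(3,1))
```

```text
t 21.23 p [0.446  0.2445 0.1036] x-yaw 35.3 z [-0.002  0.003 -1.   ] q [-0.527  0.749 -0.103  2.025  0.18   0.376 -1.725] f [-0.2  0.4 -1.8] w 0.0423
[ 0.04 -0.09 -0.03]
```

View pics/s11.png

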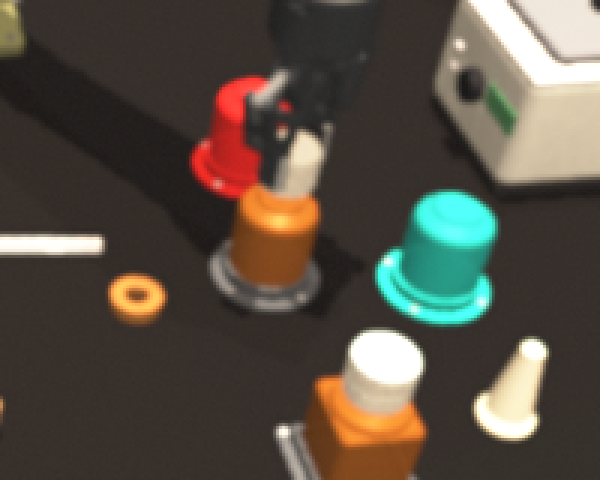

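{"fn": "send_rows", "kwargs": {"motion": [[[0,0,-1],[0,0,0]],[[0,0,-2.5],[0,0,0]],[[0,0,-4.5],[0,0,0]],[[0,0,-6.5],[0,0,0]],[[0,0,-8],[0,0,0]],[[0,0,-8.8],[0,0,0]],[[0,0,-9],[0,0,0]],[[0,0,-9],[0,0,0]]]}}

```text
clock: 22.28
eef_pos: [0.4464, 0.244, 0.1935]
tool_rot: [0.953, 0.303, -0.0, -0.002]
ft_force: [-0.6, -0.2, -0.6]
grip_width: 0.0427
```

{"fn": "send_rows", "kwargs": {"motion": [[[0,0,0],[0,0,0]],[[0,0,0],[0,0,0]],[[0,0,0],[0,0,0]]]}}

```text
clock: 22.65
eef_pos: [0.4465, 0.2441, 0.1934]
tool_rot: [0.953, 0.303, -0.0, -0.002]
ft_force: [0.2, -0.5, -0.2]
grip_width: 0.0421
```

Run:
```python
from h import *
st(); print(np.round(pose()[2]["torque"],2))
import cv2
for c in("scene","top","wrist"): cv2.imwrite(f"pics/{c}12.png",eyes.capture(c)[:,:,::-1])
for n in ["cap_round_mid","scoop_grip","cap_square_mid","ring_1_mid"]:
  for c in ("scene","top"):
    print(c,n,[(round(d["p"],2),np.round(d["at"],4).tolist()) for d in eyes.mark_of(c,n)])
```

```text
t 22.65 p [0.4465 0.2441 0.1934] x-yaw 35.3 z [-0.001  0.003 -1.   ] q [-0.495  0.595 -0.149  1.955  0.142  0.6   -1.69 ] f [ 0.2 -0.5 -0.2] w 0.0421
[-0.07 -0.01 -0.04]
scene cap_round_mid [(0.67, [0.4431, 0.2472, 0.2057])]
top cap_round_mid [(0.61, [0.4435, 0.2412, 0.2044]), (0.16, [0.6207, 0.3759, -0.004])]
scene scoop_grip [(0.98, [0.2479, -0.2794, 0.0398]), (0.74, [0.4705, -0.3709, 0.0091]), (0.64, [0.6528, 0.2418, 0.104]), (0.59, [0.5748, -0.0427, 0.0261]), (0.32, [0.5275, -0.1631, 0.0019])]
top scoop_grip [(0.82, [0.5755, -0.0432, 0.0202]), (0.77, [0.2487, -0.2764, 0.0359])]
scene cap_square_mid [(0.84, [0.6535, 0.238, 0.1039]), (0.59, [0.5771, -0.0449, 0.026])]
top cap_square_mid [(0.89, [0.6542, 0.2371, 0.1058])]
scene ring_1_mid [(0.37, [0.4708, -0.3691, 0.0105]), (0.28, [0.3851, 0.0083, 0.0015])]
top ring_1_mid [(0.5, [0.4671, -0.3772, 0.0112]), (0.42, [0.4706, 0.1352, 0.0011])]
```

View pics/scene12.png

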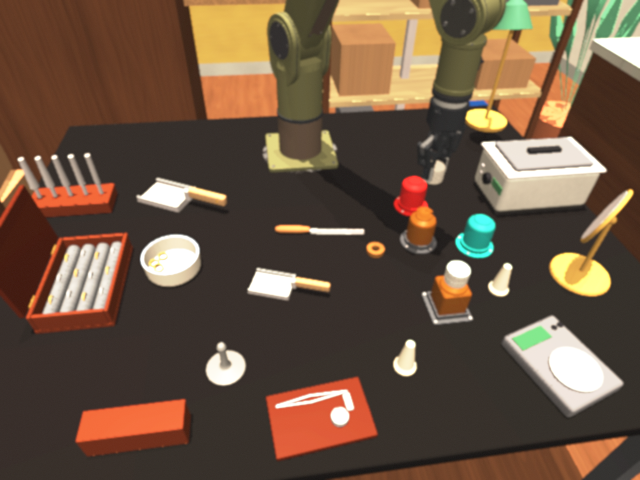

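View pics/top12.png

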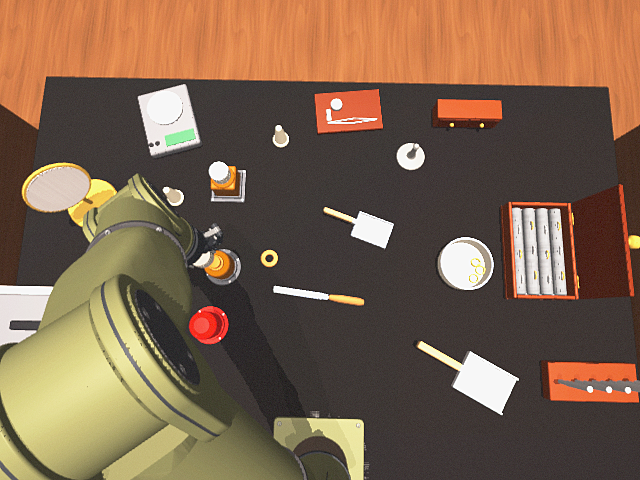

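View pics/wrist12.png

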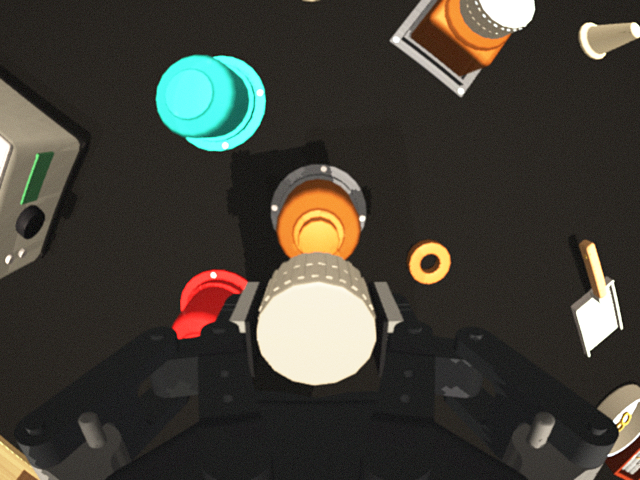

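The cap is held level above the bare bottle neck (wrist pixels (315,325) and (320,235)), at z≈0.205. The rings are in the dish (top view, near (476,271)), the scoop lies flat and clear, and the square cap is still on.

Run:
```python
from h import *
print(ctrl.finish_job()); st()
```

```text
the job is handed in; nothing more can be done
None
the job is handed in; nothing more can be done
```

I carried out every step and handed the job in at about 23 s of the 61 s allowed. No verdict was reported.

- **Rings and scoop:** I gripped the small scoop by its handle and tipped the three rings into the white dish. I then set the empty scoop down flat near (0.575, -0.045), clear of everything else.
- **Cap:** The round bottle's cap resisted turning counterclockwise (about 0.8 N m). It turned freely clockwise and stopped again after about 80°, so this bottle has the left-hand thread. I lifted the cap straight up about 10 cm.
- **Last checks:**
  - All three rings show in the dish, which has not moved.
  - The cap is level in the gripper, with its centre about 0.205 m up and within 5 mm of the bottle's axis. The gripper reads 42 mm open.
  - The square cap and the bystanders look unmoved.
- **Stray network marks:** The networks reported a few false positives, such as marking the other scoop, but the pictures contradicted them. No check failed.

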